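# Clear the spice turntable into two nested stacks

## Robot

A 6-joint arm with a two-finger parallel gripper is mounted at the origin on the work surface. World frame = base frame: x ahead of the robot, y to its left, z up, the work surface at z = 0. Lengths are in m, angles in rad, forces in N, time in s.
With the tool pointing down it reaches from about 0.3 to 0.775 m from the base axis. Payload 14.6 kg.
Tool frame: the origin (TCP) lies at the very end of the fingers, on their centre line; the grasp point (between the pads) lies 19 mm behind it; z points along the fingers, y is the line along which they close (so a half turn about z gives the same grasp; the last joint's range is limited). The gripper opens to 94 mm and grips with 3 to 60 N. Pads are 16 mm wide; open, the fingers measure 119 mm over their backs; the gripper's body (75 mm by 177 mm) begins 78 mm behind the grasp point.
Start: joints at [1.081, 0.3, 1.521, -0, 1.321, -0.067], TCP at [0.226, 0.502, 0.205] pointing down, gripper open.
Joint ranges: [-3.03, 3.03], [-0.79, 2.21], [0.23, 2.52], [-1.04, 4.18], [0, 3.07], [-2.55, 2.55]. Speed limits (rad/s): [2.22, 2.22, 2.57, 3.14, 3.14, 3.14].

## Interface

Orientations are given as [roll, pitch, yaw] about the fixed x, y, z axes, in that order (R = Rz(yaw) Ry(pitch) Rx(roll)).
In Python, from station import telemetry, cams, hand_in, nets gives the robot as it stands.
- The arm moves only by the tool move_arm, never from a script. Its argument "increments" is a list of rows, each a list of 4 numbers: the shift along the tool's x, y, z in m, then the turn about the tool's z in rad. In form: [[tx, ty, tz, roll], ...]. A call has 1 to 20 rows; each row shifts and turns the commanded pose from where the row before left it, along the tool's axes as they then stand; what a row does not reach is not made up. A row lasts 1/8 s, in which the tool goes at most 62.5 mm and 10.7 degrees, less where a joint would pass 70% of its speed; a pose out of reach is approached as far as the arm can. A call is refused whole if a number of a shift passes 0.0625 or a number of a turn 0.188, either way. A call with a gripper value outside its range is refused whole. "grip" is the opening, from 0 (shut) to 1 (fully open), set as the call begins (left out, the last holds). The fingers move at their own pace and stop on an object; "force" is the grip in N (left out, the last holds). Time passes only in rows, so rows that do not move let the fingers close. It gives the time, the measured TCP pose, the force, the opening and the grip force at its end, in the units of the state.
- telemetry.get_obs(): the state, without advancing time (a new reading comes with each control period).
- cams.camera(name): name is "scene" or "top" or "wrist"; returns the picture (480x640x3 uint8, blue, green, red); there is no depth.
- cams.camera_model(name): a dict with "intrinsics" (3x3 intrinsics, pixels), "xyz" and "attitude" of the camera in the world; the wrist camera has in their place "T_tool_cam" (4x4, takes a point from camera to tool coordinates, whose origin is the TCP and whose axes are the flange's). Camera axes: x right, y up, looking along -z (the intrinsics and any distortion apply to the point x, -y, -z); pixel columns grow to the right and rows downward; lengths in m; the calibration is good to about 2 mm. A picture is of the moment at which its call begins: read the wrist's pose just before it. camera_model takes no time and is no camera call.
- hand_in(): hands the job in; it is judged then, once.
Trained networks look in the newest picture that a camera, given by its name, has taken for a name from the list of things; names that differ only in an ending like _2 or _b are one class to them, and where a whole thing is asked for, a point or a joint stands for the part that bears it (a point fixed in the world has none). Each returns a list of dicts, best first, with "conf" (0 to 1); they miss things now and then, are a little off and sometimes report something else, mostly with a low value. They report only what shows in the picture. A call takes as long as a camera call. They do not tell look-alikes from the thing itself.
- nets.search_frame(camera, query): "extent" ([left, top, right, bottom] in pixels, round what is visible of it).
- nets.mark_of(camera, query): "centre" ([column, row] in pixels: a listed point, or the origin of a listed thing).
The state is a dict: "time_s": time; "qpos": joint angles; "joint_vel": joint speeds; "tau": joint torques, N m; "ee_pos": TCP position; "eef_rot": TCP orientation; "force": force on the tool from outside, world axes, zero at the start; "moment": the same for the moment, N m; "grip_width": finger opening in m; "grip_force": force on a finger pad.
Only numpy, scipy, OpenCV 4.12 (cv2) and the standard library are available. Lean on these libraries where they do the work, as an engineer would, in place of code of your own. Each camera call takes 0.05 s, during which the arm holds its last target. There are 200 camera calls.

## Task

The turntable needs wiping, so move its five things onto the two cork mats as two compact stacks, one thing at a time in this order: first the steel spice box flat on the middle of the rectangular mat with its long sides along the mat's, then the white pinch bowl on the middle of the box's lid, then the pestle standing upright on its broad end in the bowl; after that the glass jar upright on the middle of the round mat, and last the funnel, mouth down, over the jar's cap. Set the bowl and the jar down gently without dropping them, and leave the pepper mill and the steel tumbler where they stand.

Things in the scene. Friction and masses are not known exactly. Their poses are not given: they have to be found in the camera images.
- spice_box: closed steel spice box, a plain rectangular tin 100 (x) by 60 (y) by 50 (z) mm with a flat lid; starts upright on the turntable at any yaw. About 0.22 kg. Origin: centre of its underside; x along its long side, z up
- pinch_bowl: round white ceramic pinch bowl, 36 mm high, 64 mm across the rim, 44 mm across the flat foot, upper wall nearly upright (60 mm across at 12 mm height), wall 4 mm, inner floor flat, 6 mm above the underside and about 40 mm across. About 0.12 kg. Stands upright on the turntable. Origin: centre of its underside, z up
- pestle: small wooden pestle standing upright on its flat broad end: 85 mm high, 34 mm across at the foot, waist 19 mm across at 55 mm height, grip 24 mm across at 74 mm height. About 0.05 kg. Starts on the turntable. Origin: centre of its foot, z up along the pestle
- jar: closed glass jar with a red cap, standing upright on the turntable: 80 mm high in all, glass body 60 mm across up to 54 mm height, cap 51 mm across from 61 to 80 mm height (it stays on). About 0.22 kg. Origin: centre of its underside, z up
- funnel: blue plastic funnel standing mouth down on the turntable, its spout pointing up: 86 mm high; outside 72 mm across at the mouth, 62 mm at 18 mm height, 17 mm at 45 mm height where the spout begins, 13 mm at the spout's end; wall 3 mm. About 0.04 kg. Over the jar's cap it comes to rest with its mouth about 60 mm above the jar's underside. Origin: centre of its mouth (the lower edge), z up along the spout
- long_mat: rectangular cork mat fixed on the ledge, 130 (x) by 86 (y) mm, 4 mm thick, left or right of the turntable, turned up to 40 degrees. Origin: centre of its underside; x along its long side, z up
- round_mat: round cork mat fixed on the ledge, 96 mm across, 4 mm thick, on the other side of the turntable. Origin: centre of its underside, z up
- turntable: round black plastic turntable 320 mm across; its flat top is 24 mm above the ledge; it is locked and does not turn. Origin: centre of its underside, z up
- pepper_mill: bystander: dark wooden pepper mill, 112 mm high, 54 mm across, standing loose on the ledge beyond one of the mats. Origin: centre of its underside, z up
- tumbler: bystander: empty steel tumbler, 85 mm high, 68 mm across, standing loose on the ledge beyond the other mat. Origin: centre of its underside, z up
Not all that is in view belongs to the job. What is shaped like the spice_box but turquoise or yellow is not meant.

How it is judged:
On the way, in this order (a step that is already met when the one before it is completed fails the run):
1. the spice box lies on the rectangular mat, let go (horizontal distance between spice_box and long_mat below 0.015 m and z of spice_box in the frame of long_mat between 0.001 and 0.008 m and angle between spice_box's own z axis and vertical below 0.15 rad and angle between the x axis of spice_box and the x axis of long_mat, either way round below 0.2 rad and contact force between spice_box and the fingers below 0.1 N and linear speed of spice_box below 0.02 m/s), for 0.2 s.
2. the bowl stands on the box, let go (horizontal distance between pinch_bowl and spice_box below 0.014 m and z of pinch_bowl in the frame of spice_box between 0.046 and 0.055 m and angle between pinch_bowl's own z axis and vertical below 0.15 rad and contact force between pinch_bowl and the fingers below 0.1 N and linear speed of pinch_bowl below 0.02 m/s), for 0.2 s.
3. the pestle stands in the bowl, let go (horizontal distance between pestle and pinch_bowl below 0.014 m and z of pestle in the frame of pinch_bowl between 0.003 and 0.012 m and angle between pestle's own z axis and vertical below 0.15 rad and contact force between pestle and the fingers below 0.1 N and linear speed of pestle below 0.02 m/s), for 0.2 s.
4. the jar stands on the round mat, let go (horizontal distance between jar and round_mat below 0.015 m and z of jar in the frame of round_mat between 0.001 and 0.008 m and angle between jar's own z axis and vertical below 0.15 rad and contact force between jar and the fingers below 0.1 N and linear speed of jar below 0.02 m/s), for 0.2 s.
5. the funnel sits over the jar's cap, let go (horizontal distance between funnel and jar below 0.012 m and z of funnel in the frame of jar between 0.048 and 0.068 m and angle between funnel's own z axis and vertical below 0.2 rad and contact force between funnel and the fingers below 0.1 N and linear speed of funnel below 0.02 m/s), for 0.2 s.
At the end, for the whole second after the job is handed in: All still and upright (0.15 rad, funnel 0.2): box on rectangular mat within 15 mm, long sides parallel within 0.2 rad; bowl on box lid within 14 mm; pestle on bowl floor within 14 mm; jar on round mat within 15 mm; funnel mouth down over jar cap, within 12 mm, fully down (horizontal distance between spice_box and long_mat below 0.015 m and z of spice_box in the frame of long_mat between 0.001 and 0.008 m and angle between each of spice_box, pinch_bowl, pestle, jar's own z axis and vertical below 0.15 rad and angle between the x axis of spice_box and the x axis of long_mat, either way round below 0.2 rad and linear speed of each of spice_box, pinch_bowl, pestle, jar, funnel below 0.02 m/s and horizontal distance between pinch_bowl and spice_box below 0.014 m and z of pinch_bowl in the frame of spice_box between 0.046 and 0.055 m and horizontal distance between pestle and pinch_bowl below 0.014 m and z of pestle in the frame of pinch_bowl between 0.003 and 0.012 m and horizontal distance between jar and round_mat below 0.015 m and z of jar in the frame of round_mat between 0.001 and 0.008 m and horizontal distance between funnel and jar below 0.012 m and z of funnel in the frame of jar between 0.048 and 0.068 m and angle between funnel's own z axis and vertical below 0.2 rad); the robot touches nothing.
It fails at once if the pepper mill is shifted by more than 20 mm (distance of pepper_mill from where it was at the start of the episode above 0.02 m).
It fails at once if the tumbler is shifted by more than 20 mm (distance of tumbler from where it was at the start of the episode above 0.02 m).
It fails at once if the bowl is dropped: it falls freely at more than 0.5 m/s (contact force between pinch_bowl and anything else below 0.02 N and contact force between pinch_bowl and the fingers below 0.02 N and linear speed of pinch_bowl above 0.5 m/s).
It fails at once if the jar is dropped: it falls freely at more than 0.5 m/s (contact force between jar and anything else below 0.02 N and contact force between jar and the fingers below 0.02 N and linear speed of jar above 0.5 m/s).
It also fails if it takes over 128 s, if anything falls off the work surface, if the arm or the gripper's body presses on something with over 40 N, if the wrist force passes 120 N, or if a joint passes its speed limit or range.

## Working session

There is one attempt and no reset: what is moved stays moved. The work goes in short steps, Python scripts to look and compute and a tool call to move; the robot and the scene stay as the last step left them, time stands still between calls to the robot, and variables do not carry over. Pictures are saved under pics/ and viewed, at most 16 in all, crops included, and the job is handed in when it is done.

Besides the shell and the picture viewer there is one more tool, called after "Call:" as name([rows], argument=value, ...), one row to a line, values as JSON. move_arm: Moves the arm, as the interface text tells. Its arguments: {"type":"object","properties":{"increments":{"type":"array"},"grip":{"type":"number"},"force":{"type":"number"}},"required":["increments"]}

```bash
mkdir -p pics; ls
python3 - <<'E'
from station import telemetry,cams,nets
import cv2
o=telemetry.get_obs();print(o)
for c in("scene","top"):
    im=cams.camera(c);cv2.imwrite(f"pics/{c}0.png",im)
    print(c,cams.camera_model(c))
    for n in "spice_box pinch_bowl pestle jar funnel long_mat round_mat turntable pepper_mill tumbler".split():
        print(n,[(r['conf'],r['centre']) for r in nets.mark_of(c,n)][:3])
print(cams.camera_model("wrist"))
E
```

```text
pics
{'time_s': 0.0, 'qpos': array([ 1.08137706e+00,  3.00454613e-01,  1.52159817e+00, -2.39680390e-05,
        1.32067735e+00, -6.66251065e-02]), 'joint_vel': array([-0.00040299, -0.00114663,  0.00127124,  0.00107186,  0.00043972,
       -0.00144823]), 'tau': array([-6.93408697e-05, -5.31815815e+01, -3.52742743e+01,  7.08748936e-02,
        2.43919948e-02, -8.90864521e-05]), 'ee_pos': array([0.22556703, 0.50132699, 0.20488814]), 'eef_rot': array([-3.14045615e+00, -5.25650299e-05,  2.71880441e+00]), 'force': array([ 0.50242159, -0.88783028,  1.05350035]), 'moment': array([ 0.00162462, -0.03858031, -0.04407609]), 'grip_force': 0.0, 'grip_width': 0.09421829081537562}
scene {'intrinsics': array([[534.32877663,   0.        , 325.22872653],
       [  0.        , 534.32877663, 244.47340154],
       [  0.        ,   0.        ,   1.        ]]), 'xyz': array([ 1.29133933, -0.3122744 ,  0.80290633]), 'attitude': array([0.83267149, 0.01305166, 1.18710526])}
spice_box [(0.85, [321.3, 229.3]), (0.58, [179.0, 238.1]), (0.57, [480.4, 230.4])]
pinch_bowl [(0.85, [282.5, 259.4])]
pestle [(0.64, [374
[... 887 characters left out ...]
.39, [306.7, 198.6]), (0.23, [465.3, 257.0])]
turntable [(0.95, [330.3, 237.6])]
pepper_mill [(0.94, [210.9, 172.0])]
tumbler [(0.82, [424.6, 167.1]), (0.43, [468.8, 258.4])]
{'intrinsics': array([[337.44434452,   0.        , 320.72849068],
       [  0.        , 337.44434452, 244.81642641],
       [  0.        ,   0.        ,   1.        ]]), 'T_tool_cam': array([[ 1.07446501e-04,  9.65654754e-01,  2.59828569e-01,
         7.45656163e-02],
       [ 9.99999894e-01,  1.23248762e-05, -4.59333880e-04,
         6.73420522e-05],
       [-4.46760299e-04,  2.59828591e-01, -9.65654650e-01,
        -1.79051418e-01],
       [ 0.00000000e+00,  0.00000000e+00,  0.00000000e+00,
         1.00000000e+00]])}
```

View pics/top0.png

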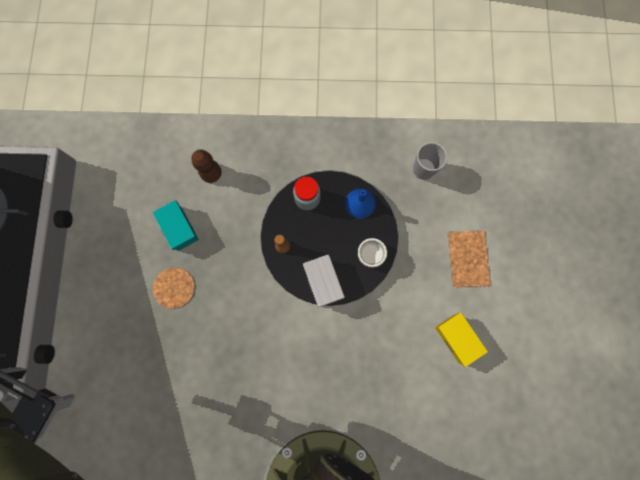

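View pics/scene0.png

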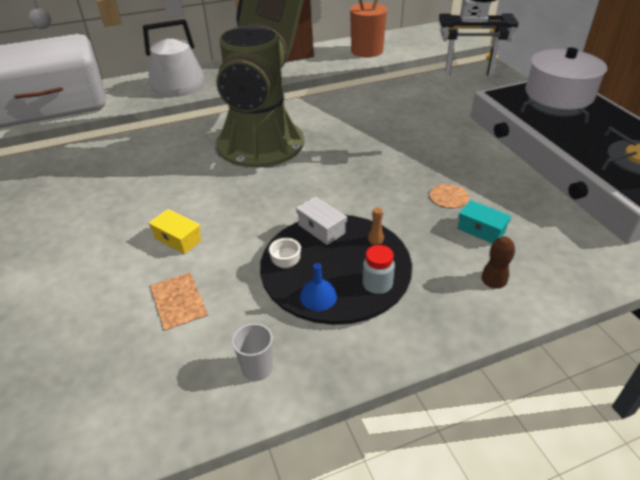

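The steel (grey) box is at top (323,280) and scene (321,220). The look-alikes are turquoise at top (175,225) and yellow at (462,340). The mats are at top (469,259) for the rectangular one and (174,288) for the round one. I'll confirm the box in an enlarged crop and measure everything.

```bash
cat > h.py <<'E'
from station import telemetry,cams,nets
import cv2,numpy as np
from scipy.spatial.transform import Rotation as Ro
def pose(c):
    m=cams.camera_model(c);K=m['intrinsics']
    if c=='wrist':
        o=telemetry.get_obs();T=np.eye(4);T[:3,:3]=Ro.from_euler('xyz',o['eef_rot']).as_matrix();T[:3,3]=o['ee_pos']
        T=T@m['T_tool_cam'];return K,T[:3,:3],T[:3,3]
    return K,Ro.from_euler('xyz',m['attitude']).as_matrix(),m['xyz']
def ray(P,uv,z):
    K,R,t=P;d=np.linalg.inv(K)@[uv[0],uv[1],1];d=R@(d*[1,-1,-1]);return t+d*(z-t[2])/d[2]
def proj(P,X):
    K,R,t=P;p=R.T@(np.array(X)-t)*[1,-1,-1];p=K@p;return p[:2]/p[2]
def tri(Ps,uvs):
    A=np.zeros((3,3));b=np.zeros(3)
    for P,uv in zip(Ps,uvs):
        d=ray(P,uv,0)-P[2];d/=np.linalg.norm(d);M=np.eye(3)-np.outer(d,d);A+=M;b+=M@P[2]
    return np.linalg.solve(A,b)
def blob(im,lo,hi,near,r=45):
    m=cv2.inRange(cv2.cvtColor(im,cv2.COLOR_BGR2HSV),np.array(lo),np.array(hi))
    w=np.zeros_like(m);cv2.circle(w,tuple(int(v) for v in near),r,255,-1);m&=w
    cs,_=cv2.findContours(m,cv2.RETR_EXTERNAL,cv2.CHAIN_APPROX_NONE);return max(cs,key=cv2.contourArea)
E
python3 - <<'E'
from h import *
T=cv2.imread('pics/top0.png');S=cv2.imread('pics/scene0.png');P=pose('top');Q=pose('scene')
marks={'spice_box':((321.7,284.3),(321.3,229.3),.024),'pinch_bowl':((370.7,253.4),(282.5,259.4),.024),'pestle':((282.3,248.1),(374.7,241),.024),'jar':((306.6,197.4),(376.5,281.6),.024),'funnel':((358.8,201.1),(316.9,297.7),.024),'long_mat':((467.2,259.9),(179.2,301.4),0),'round_mat':((175.9,284.8),(450.6,196.6),0),'turntable':((330.3,237.6),(335.9,269.9),0),'mill':((210.9,172),(494.2,277.7),0),'tumbler':((424.6,167.1),(258.6,366.5),0)}
for n,(a,b,z) in marks.items(): print(n,ray(P,a,z)[:2].round(3),ray(Q,b,z)[:2].round(3),tri((P,Q),(a,b)).round(3))
def rect(c,z,im_P):
    W=np.array([ray(im_P,p[0]+0.0,z)[:2] for p in c],np.float32);return cv2.minAreaRect(W*1000)
def circ(c,z,PP):
    W=np.array([ray(PP,p[0]+0.0,z)[:2] for p in c],np.float32);return cv2.minEnclosingCircle(W*1000)
print('longmat',rect(blob(T,(5,80,110),(20,255,255),(469,259)),.004,P),rect(blob(S,(5,80,110),(20,255,255),(179,300)),.004,Q))
print('roundmat',circ(blob(T,(5,80,110),(20,255,255),(174,288)),.004,P),circ(blob(S,(5,80,110),(20,255,255),(450,196)),.004,Q))
print('lid',rect(blob(T,(0,0,120),(180,60,255),(323,280),28),.074,P))
print('jarcap',circ(blob(T,(0,150,100),(8,255,255),(306,190)),.104,P))
crop=np.hstack([cv2.resize(T[225:325,260:400],None,fx=2.8,fy=2.8,interpolation=2),cv2.resize(S[180:280,250:390],None,fx=2.8,fy=2.8,interpolation=2)])
cv2.imwrite('pics/crop.png',crop)
E
```

```text
spice_box [0.438 0.013] [0.443 0.01 ] [0.439 0.013 0.019]
pinch_bowl [ 0.512 -0.097] [ 0.502 -0.102] [ 0.51  -0.1    0.031]
pestle [0.519 0.106] [0.525 0.102] [0.52  0.106 0.019]
jar [0.641 0.054] [0.636 0.052] [0.64  0.052 0.028]
funnel [ 0.635 -0.068] [ 0.63  -0.074] [ 0.634 -0.071  0.027]
long_mat [ 0.506 -0.324] [ 0.513 -0.326] [ 0.507 -0.326 -0.006]
round_mat [0.431 0.352] [0.426 0.359] [0.431 0.352 0.005]
turntable [ 0.551 -0.004] [ 0.552 -0.001] [ 0.552 -0.002  0.   ]
mill [0.707 0.29 ] [0.7   0.294] [0.705 0.289 0.006]
tumbler [ 0.732 -0.229] [ 0.723 -0.223] [ 0.729 -0.225  0.009]
longmat ((509.72479248046875, -326.03558349609375), (130.5188446044922, 87.42115020751953), 3.5913777351379395) ((510.09149169921875, -327.30517578125), (131.23695373535156, 86.26620483398438), 3.9807519912719727)
roundmat ((424.44537353515625, 356.15863037109375), 48.450016021728516) ((423.7431335449219, 353.8588562011719), 49.156497955322266)
lid ((436.5838928222656, 18.93075942993164), (106.38312530517578, 79.91990661621094), 21.06661605834961)
jarcap ((639.4949951171875, 53.57714080810547), 27.32707405090332)
```

View pics/crop.png

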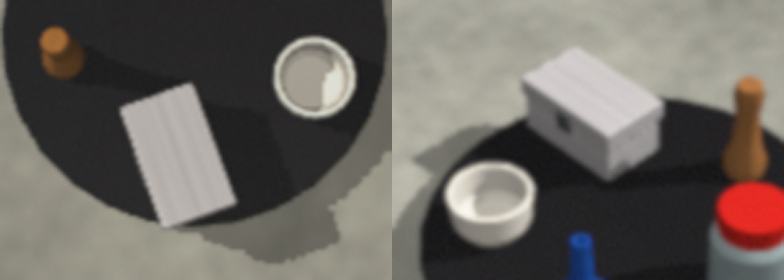

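The crop shows the grey steel box, with its lid centre near top (324,281). It is the only uncoloured candidate, so it is the one meant. The mats agree in both cameras.

Run:
```python
from h import *
P=pose('top')
C=np.array([ray(P,(260+a/2.8,225+b/2.8),.074)[:2] for a,b in((121,108),(192,84),(236,204),(165,227))])
print(C.mean(0),np.diff(C,axis=0),np.degrees(np.arctan2(*(C[0]+C[1]-C[2]-C[3])[::-1])))
```

```text
[0.44218138 0.00911122] [[ 0.02021834 -0.05460648]
 [-0.09187845 -0.03567435]
 [-0.01880862  0.05374067]] 21.604928596652066
```

Call:
move_arm([
  [-0.04, -0.036, 0, 0],
  [-0.04, -0.036, 0, 0],
  [-0.04, -0.036, 0, 0],
  [-0.04, -0.036, 0, 0],
  [-0.04, -0.036, 0, 0],
  [-0.04, -0.036, 0, 0],
  [-0.04, -0.036, 0, 0],
  [-0.04, -0.036, 0, 0],
  [-0.04, -0.036, 0, 0],
  [-0.04, -0.036, 0, 0],
  [0, 0, 0, 0.18],
], grip=1)

```text
time_s: 2.48
ee_pos: [0.4435, 0.0064, 0.2053]
eef_rot: [-3.141, 0.0, 2.534]
force: [-0.5, -0.3, -0.1]
grip_width: 0.0942
grip_force: 0.0
```

Call:
move_arm([
  [0, 0, 0, 0.18],
  [0, 0, 0, 0.18],
  [0, 0, 0, 0.18],
  [0, 0, 0, 0.18],
  [0, 0, 0, 0.18],
  [0, 0, 0, 0.18],
  [0, 0, 0, 0.18],
  [0, 0, 0, 0.18],
  [0, 0, 0, 0.18],
  [0, 0, 0, 0.18],
  [0, 0, 0, 0.18],
  [0, 0, 0, 0.18],
  [0, 0, 0, 0],
  [0, 0, 0, 0],
])

```text
time_s: 4.22
ee_pos: [0.4427, 0.0091, 0.2055]
eef_rot: [3.142, 0.0, 0.383]
force: [-0.1, 0.1, 0.4]
grip_width: 0.0941
grip_force: 0.0
```

```bash
cat >> h.py <<'E'
def go(x,y,z,yaw=None):
    o=telemetry.get_obs();R=Ro.from_euler('xyz',o['eef_rot']).as_matrix();d=R.T@(np.array([x,y,z])-o['ee_pos'])
    print('t',round(o['time_s'],2),'at',o['ee_pos'].round(4),o['eef_rot'].round(3),'q6',o['qpos'][5].round(2),'shift',d.round(4),'turn',None if yaw is None else round(o['eef_rot'][2]-yaw,3))
E
python3 - <<'E'
from h import *
P=pose('wrist');im=cams.camera('wrist');cv2.imwrite('pics/w1.png',im)
for n in "spice_box pinch_bowl pestle jar funnel".split():
    print(n,[(r['conf'],r['centre'],ray(P,r['centre'],.024)[:2].round(4)) for r in nets.mark_of('wrist',n)][:2])
go(.442,.009,.04,.377)
E
```

```text
spice_box [(0.64, [321.0, 224.7], array([0.4447, 0.0091])), (0.46, [601.7, 271.8], array([ 0.513 , -0.3054]))]
pinch_bowl [(0.7, [435.8, 204.6], array([ 0.5111, -0.0968]))]
pestle [(0.71, [263.4, 121.3], array([0.5215, 0.1026]))]
jar [(0.68, [354.0, 15.4], array([0.6413, 0.0551])), (0.6, [320.4, 226.3], array([0.4428, 0.0091]))]
funnel [(0.62, [470.1, 82.3], array([ 0.6311, -0.0731]))]
t 4.53 at [0.4427 0.0091 0.2055] [ 3.142 -0.     0.38 ] q6 1.13 shift [-7.000e-04 -1.000e-04  1.655e-01] turn 0.003
```

View pics/w1.png

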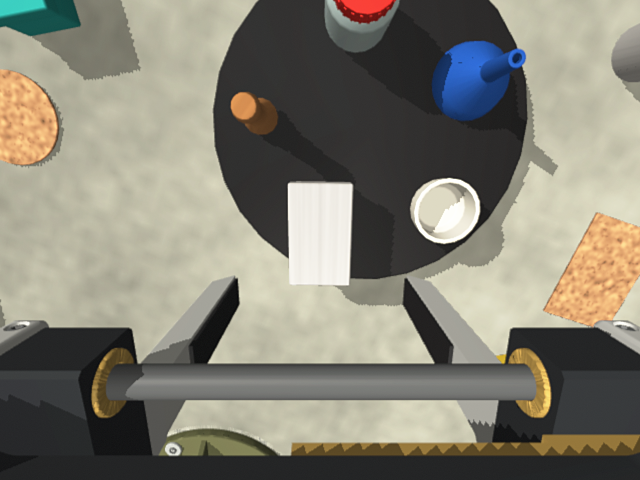

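The wrist view shows the steel box squared to the fingers at (320,234). The bowl is at (446,211), the pestle at (254,113), the jar at (362,20) and the funnel at (472,80). Next I descend and grip.

Call:
move_arm([
  [0, 0, 0.04, 0],
  [0, 0, 0.04, 0],
  [0, 0, 0.04, 0],
  [0, 0, 0.03, 0],
  [0, 0, 0.017, 0],
  [0, 0, 0, 0],
])

```text
time_s: 5.28
ee_pos: [0.4421, 0.0092, 0.0376]
eef_rot: [-3.141, 0.002, 0.379]
force: [0.7, 1.0, 0.6]
grip_width: 0.0941
grip_force: 0.0
```

Call:
move_arm([
  [0, 0, 0, 0],
  [0, 0, 0, 0],
  [0, 0, 0, 0],
  [0, 0, 0, 0],
  [0, 0, 0, 0],
  [0, 0, 0, 0],
  [0, 0, 0, 0],
  [0, 0, 0, 0],
], grip=0, force=25)

```text
time_s: 6.28
ee_pos: [0.4429, 0.0092, 0.0388]
eef_rot: [3.141, -0.0, 0.379]
force: [-1.8, 0.7, 6.0]
grip_width: 0.0599
grip_force: 25.0
```

Call:
move_arm([
  [0, 0, -0.02, 0],
  [0, 0, -0.03, 0],
  [0, 0, -0.03, 0],
  [0, 0, -0.03, 0],
  [0, 0, -0.02, 0],
  [0, 0, 0, 0],
])

```text
time_s: 7.02
ee_pos: [0.4431, 0.0091, 0.1691]
eef_rot: [3.141, -0.002, 0.379]
force: [-0.8, 0.4, -3.3]
grip_width: 0.0599
grip_force: 25.0
```

Run:
```python
from h import *
P=pose('wrist');im=cams.camera('wrist');cv2.imwrite('pics/w2.png',im)
go(.510,-.3265,.170,.0655)
```

```text
t 7.08 at [0.4426 0.0091 0.168 ] [ 3.142 -0.     0.379] q6 1.13 shift [-0.0615  0.3368 -0.0019] turn 0.313
```

View pics/w2.png

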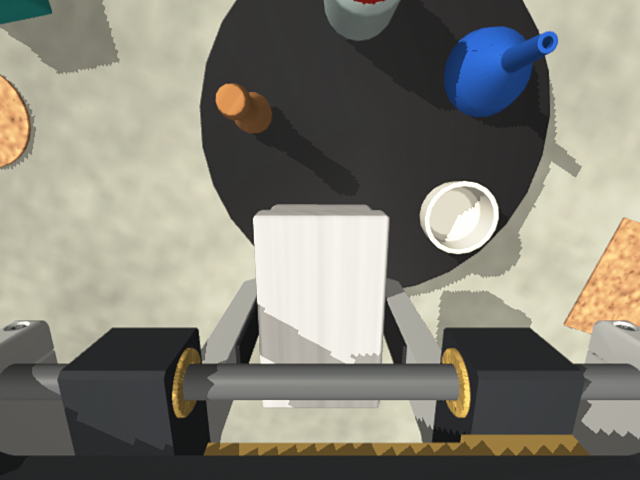

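Run:
```python
from h import *
P=pose('wrist');o=telemetry.get_obs();z=o['ee_pos'][2]+.0352
u=np.array([np.cos(o['eef_rot'][2]),np.sin(o['eef_rot'][2])])
for uv in((256,214),(387,214),(321,213),(321,407)):
    X=ray(P,uv,z)[:2]-o['ee_pos'][:2];print(uv,X@u, X@[u[1],-u[0]])
```

```text
(256, 214) 0.05138319544038372 -0.02727286251767381
(387, 214) 0.05139641089558645 0.029180036709347032
(321, 213) 0.05182503698693587 0.0007420011583161995
(321, 407) -0.04759941565612571 0.0007735399068032299
```

Call:
move_arm([
  [-0.003, 0.016, 0, 0],
  [-0.005, 0.028, 0, 0],
  [-0.006, 0.032, 0, 0],
  [-0.006, 0.032, 0, 0],
  [-0.006, 0.032, 0, 0],
  [-0.006, 0.032, 0, 0],
  [-0.006, 0.032, 0, 0],
  [-0.006, 0.032, 0, 0],
  [-0.006, 0.032, 0, 0],
  [-0.006, 0.032, 0, 0],
  [-0.004, 0.022, 0, 0],
  [-0.003, 0.014, 0, 0],
  [0, 0, 0, 0.1],
  [0, 0, 0, 0.11],
  [0, 0, 0, 0.1],
  [0, 0, 0, 0],
])

```text
time_s: 9.07
ee_pos: [0.5082, -0.3265, 0.1678]
eef_rot: [-3.141, 0.001, 0.07]
force: [0.1, -0.1, -2.3]
grip_width: 0.0599
grip_force: 25.0
```

Run:
```python
from h import *
P=pose('wrist');im=cams.camera('wrist');cv2.imwrite('pics/w3.png',im)
go(.510,-.3265,.170,.0655)
c=blob(im,(5,80,100),(20,255,255),(320,230),200);W=np.array([ray(P,p[0]+0.,.004)[:2] for p in c],np.float32)*1000
print(cv2.minAreaRect(W),W.min(0),W.max(0))
```

```text
t 9.12 at [ 0.5082 -0.3265  0.1679] [-3.141e+00  1.000e-03  7.100e-02] q6 0.87 shift [ 0.0018  0.0002 -0.0021] turn 0.006
((554.9140625, -324.0567321777344), (39.669193267822266, 85.92615509033203), 3.993393898010254) [ 532.186   -367.68573] [ 577.62823 -280.8031 ]
```

View pics/w3.png

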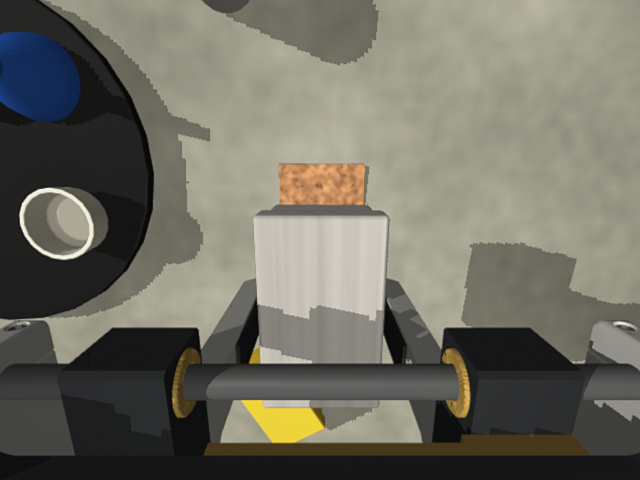

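The box hangs over the mat. The mat's far edge shows at (322,165), parallel to the box, and the yellow look-alike is behind it and clear. Lowering now.

Call:
move_arm([
  [0, 0, 0.03, 0],
  [0, 0, 0.04, 0],
  [0, 0, 0.03, 0],
  [0, 0, 0.02, 0],
  [0, 0, 0.015, 0],
  [0, 0, 0.008, 0],
  [0, 0, 0.004, 0],
  [0, 0, 0.003, 0],
  [0, 0, 0, 0],
])

```text
time_s: 10.25
ee_pos: [0.5086, -0.3265, 0.0188]
eef_rot: [3.141, -0.001, 0.069]
force: [0.2, 0.6, -1.9]
grip_width: 0.06
grip_force: 25.0
```

Call:
move_arm([
  [0, 0, 0.001, 0],
  [0, 0, 0.001, 0],
  [0, 0, 0, 0],
])

```text
time_s: 10.62
ee_pos: [0.5087, -0.3265, 0.0187]
eef_rot: [3.141, -0.001, 0.069]
force: [-9.1, 6.5, 20.2]
grip_width: 0.0598
grip_force: 25.0
```

Call:
move_arm([
  [0, 0, 0, 0],
  [0, 0, 0, 0],
  [0, 0, 0, 0],
  [0, 0, 0, 0],
  [0, 0, 0, 0],
  [0, 0, 0, 0],
], grip=1)

```text
time_s: 11.38
ee_pos: [0.5085, -0.3263, 0.0164]
eef_rot: [-3.142, -0.0, 0.069]
force: [-0.0, -0.6, 1.4]
grip_width: 0.0942
grip_force: 0.0
```

Call:
move_arm([
  [0, 0, -0.02, 0],
  [0, 0, -0.05, 0],
  [0, 0, -0.05, 0],
  [0, 0, -0.05, 0],
  [0, 0, -0.02, 0],
  [0, 0, 0, 0],
])

```text
time_s: 12.12
ee_pos: [0.5088, -0.3266, 0.2091]
eef_rot: [3.139, -0.003, 0.069]
force: [0.4, -0.4, 0.0]
grip_width: 0.0941
grip_force: 0.0
```

Run:
```python
from h import *
P=pose('wrist');im=cams.camera('wrist');cv2.imwrite('pics/w4.png',im)
go(.510,-.098,.205,.07)
for n in("spice_box","long_mat","pinch_bowl"):
    print(n,[(r['conf'],r['centre'],ray(P,r['centre'],{'s':.004,'l':0,'p':.024}[n[0]])[:2].round(4)) for r in nets.mark_of('wrist',n)][:2])
```

```text
t 12.18 at [ 0.5084 -0.3263  0.2072] [ 3.141e+00 -1.000e-03  6.900e-02] q6 0.87 shift [ 0.0173 -0.2277  0.002 ] turn -0.001
spice_box [(0.89, [285.2, 353.6], array([ 0.3345, -0.2935])), (0.63, [320.7, 221.1], array([ 0.5108, -0.3272]))]
long_mat [(0.45, [73.1, 89.6], array([ 0.6333, -0.0558]))]
pinch_bowl [(0.86, [110.1, 212.2], array([ 0.5088, -0.0976]))]
```

View pics/w4.png

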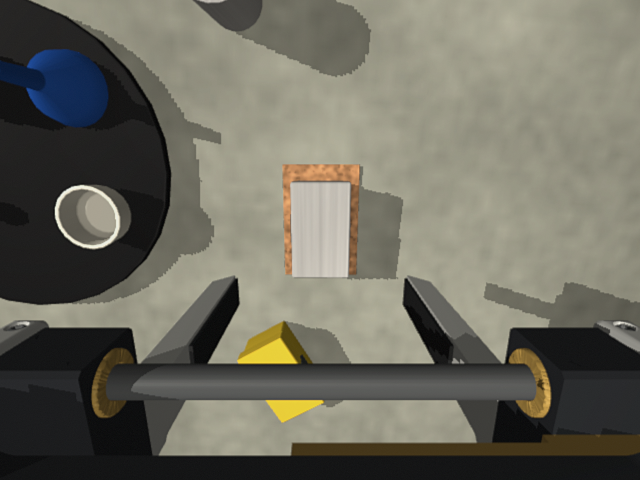

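The box lies on the mat: lid at (291–351,182–277), squared, measured at (0.511,-0.327). Next is the bowl.

Call:
move_arm([
  [0.0035, -0.0456, 0, 0],
  [0.0035, -0.0456, 0, 0],
  [0.0035, -0.0456, 0, 0],
  [0.0035, -0.0456, 0, 0],
  [0.0035, -0.0456, 0, 0],
  [0, 0, 0, 0],
  [0, 0, 0, 0],
])

```text
time_s: 13.2
ee_pos: [0.5101, -0.098, 0.2059]
eef_rot: [-3.141, 0.001, 0.069]
force: [0.2, 0.0, 0.0]
grip_width: 0.0941
grip_force: 0.0
```

```bash
cat >> h.py <<'E'
def circ(P,c,z):
    W=np.array([ray(P,p[0]+0.,z)[:2] for p in c],np.float32)*1000;return cv2.minEnclosingCircle(W),cv2.fitEllipse(W)
E
python3 - <<'E'
from h import *
P=pose('wrist');im=cams.camera('wrist');cv2.imwrite('pics/w5.png',im)
r=nets.mark_of('wrist','pinch_bowl')[0];print(r,ray(P,r['centre'],.024))
# rim: outer circle at z=.060
u=proj(P,[*ray(P,r['centre'],.024)[:2],.06]);print(u)
c=blob(im,(0,0,130),(180,70,255),u,60);print(circ(P,cv2.convexHull(c),.060))
go(.510,-.0975,.031,.07)
E
```

```text
{'centre': [316.9, 227.5], 'conf': 0.81} [ 0.50836793 -0.09410559  0.024     ]
[316.47125048 235.21773549]
(((509.9374694824219, -96.45539855957031), 32.5203971862793), ((509.8350524902344, -96.41963958740234), (63.87327194213867, 64.78748321533203), 96.95191955566406))
t 13.3 at [ 0.5101 -0.0985  0.206 ] [-3.141e+00  1.000e-03  6.800e-02] q6 1.24 shift [ 1.00e-04 -1.00e-03  1.75e-01] turn -0.002
```

Call:
move_arm([
  [0, -0.002, 0.03, 0],
  [0, 0, 0.05, 0],
  [0, 0, 0.04, 0],
  [0, 0, 0.03, 0],
  [0, 0, 0.015, 0],
  [0, 0, 0.01, 0],
  [0, 0, 0, 0],
])

```text
time_s: 14.18
ee_pos: [0.5102, -0.0959, 0.0316]
eef_rot: [3.142, -0.0, 0.068]
force: [-0.4, -0.7, 0.7]
grip_width: 0.0937
grip_force: 0.0
```

Call:
move_arm([
  [0, 0, 0, 0],
  [0, 0, 0, 0],
  [0, 0, 0, 0],
  [0, 0, 0, 0],
  [0, 0, 0, 0],
  [0, 0, 0, 0],
  [0, 0, 0, 0],
  [0, 0, 0, 0],
], grip=0, force=12)

```text
time_s: 15.18
ee_pos: [0.5102, -0.0957, 0.0317]
eef_rot: [3.142, -0.0, 0.069]
force: [-1.2, 1.1, 4.9]
grip_width: 0.0618
grip_force: 12.0
```

Call:
move_arm([
  [0, 0, -0.01, 0],
  [0, 0, -0.02, 0],
  [0, 0, -0.03, 0],
  [0, 0, -0.03, 0],
  [0, 0, -0.03, 0],
  [0, 0, -0.02, 0],
  [0, 0, 0, 0],
])

```text
time_s: 16.05
ee_pos: [0.5105, -0.0958, 0.1728]
eef_rot: [3.141, -0.002, 0.069]
force: [-0.1, 0.4, -1.8]
grip_width: 0.0614
grip_force: 12.0
```

Run:
```python
from h import *
P=pose('wrist');im=cams.camera('wrist');cv2.imwrite('pics/w6.png',im);o=telemetry.get_obs()
z=o['ee_pos'][2]-.031+.060
u=proj(P,[*o['ee_pos'][:2],z]);print(u)
c=blob(im,(0,0,130),(180,70,255),u,80);print(circ(P,cv2.convexHull(c),z))
go(.510,-.327,.170,.07)
```

```text
[319.70510728 315.7425547 ]
(((508.306640625, -95.39915466308594), 41.200340270996094), ((502.6038818359375, -97.56570434570312), (72.3150405883789, 90.7193374633789), 76.68368530273438))
t 16.1 at [ 0.51   -0.0957  0.1715] [ 3.141 -0.     0.069] q6 1.25 shift [-0.0159  0.2308  0.0015] turn -0.001
```

View pics/w6.png

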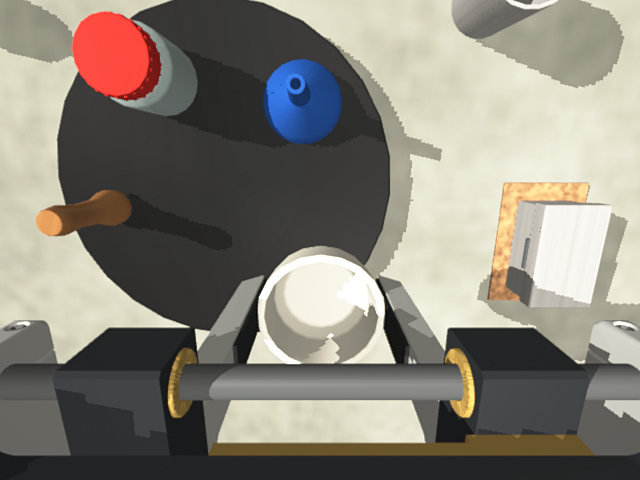

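The bowl is held level at (322,310). The box on its mat is clear at (565,255). Carrying the bowl over.

Call:
move_arm([
  [-0.001, 0.014, 0, 0],
  [-0.0018, 0.026, 0, 0],
  [-0.002, 0.031, 0, 0],
  [-0.002, 0.032, 0, 0],
  [-0.002, 0.032, 0, 0],
  [-0.002, 0.032, 0, 0],
  [-0.002, 0.03, 0, 0],
  [-0.0012, 0.02, 0, 0],
  [-0.001, 0.013, 0, 0],
  [0, 0, 0, 0],
  [0, 0, 0, 0],
])

```text
time_s: 17.48
ee_pos: [0.5111, -0.3255, 0.1714]
eef_rot: [-3.141, 0.0, 0.069]
force: [-0.3, -0.3, -0.7]
grip_width: 0.0621
grip_force: 12.0
```

Run:
```python
from h import *
P=pose('wrist');im=cams.camera('wrist');cv2.imwrite('pics/w7.png',im)
go(.5107,-.327,.0617,.07)
S=cams.camera('scene');Q=pose('scene');
for p,n in(('scene','spice_box'),):
    print([(r['conf'],r['centre'],ray(Q,r['centre'],.004)[:2].round(4)) for r in nets.mark_of(p,n)])
```

```text
t 17.52 at [ 0.5111 -0.3254  0.1715] [-3.141 -0.     0.07 ] q6 0.87 shift [-0.0005  0.0016  0.1098] turn -0.0
[(0.81, [480.6, 231.5], array([0.5691, 0.3484])), (0.63, [176.4, 241.5], array([ 0.3341, -0.2979])), (0.59, [178.7, 297.6], array([ 0.506 , -0.3246]))]
```

Good. I'll lower gently by 0.106, then the last few millimetres slowly.

Call:
move_arm([
  [0, 0.001, 0.02, 0],
  [0, 0, 0.03, 0],
  [0, 0, 0.025, 0],
  [0, 0, 0.015, 0],
  [0, 0, 0.01, 0],
  [0, 0, 0.005, 0],
  [0, 0, 0.002, 0],
  [0, 0, 0.001, 0],
  [0, 0, 0.001, 0],
  [0, 0, 0, 0],
])

```text
time_s: 18.88
ee_pos: [0.5111, -0.3272, 0.0626]
eef_rot: [3.141, -0.0, 0.069]
force: [0.6, 0.7, -1.8]
grip_width: 0.0618
grip_force: 12.0
```

Call:
move_arm([
  [0, 0, 0.001, 0],
  [0, 0, 0.0005, 0],
  [0, 0, 0, 0],
  [0, 0, 0, 0],
])

```text
time_s: 19.38
ee_pos: [0.5112, -0.3272, 0.0617]
eef_rot: [3.141, -0.001, 0.069]
force: [-3.2, 1.6, 6.7]
grip_width: 0.0619
grip_force: 12.0
```

Contact (upward force). Releasing.

Call:
move_arm([
  [0, 0, 0, 0],
  [0, 0, 0, 0],
  [0, 0, 0, 0],
  [0, 0, 0, 0],
  [0, 0, 0, 0],
  [0, 0, 0, 0],
], grip=1)

```text
time_s: 20.12
ee_pos: [0.511, -0.3272, 0.0609]
eef_rot: [-3.142, 0.0, 0.069]
force: [0.2, -0.3, -0.4]
grip_width: 0.0942
grip_force: 0.0
```

Call:
move_arm([
  [0, 0, -0.01, 0],
  [0, 0, -0.03, 0],
  [0, 0, -0.05, 0],
  [0, 0, -0.05, 0],
  [0, 0, -0.02, 0],
  [0, 0, 0, 0],
])

```text
time_s: 20.88
ee_pos: [0.5114, -0.3275, 0.2229]
eef_rot: [3.139, -0.003, 0.069]
force: [-0.6, 0.3, 0.4]
grip_width: 0.0939
grip_force: 0.0
```

Run:
```python
from h import *
P=pose('wrist');im=cams.camera('wrist');cv2.imwrite('pics/w8.png',im)
u=proj(P,[.511,-.327,.09]);c=blob(im,(0,0,150),(180,60,255),u,int(.0345*337/(P[2][2]-.09)))
print(circ(P,cv2.convexHull(c),.09));print(nets.mark_of('wrist','pinch_bowl')[:1],proj(P,[.511,-.327,.054]))
go(.5205,.104,.22,.07)
```

```text
(((510.66156005859375, -326.38336181640625), 36.25825119018555), ((510.5476379394531, -326.8020324707031), (63.719608306884766, 74.21316528320312), 95.95257568359375))
[{'centre': [318.1, 230.6], 'conf': 0.89}] [319.72332198 229.65183736]
t 20.98 at [ 0.5108 -0.327   0.2201] [-3.141e+00  1.000e-03  6.900e-02] q6 0.87 shift [ 3.940e-02 -4.293e-01  4.000e-04] turn -0.001
```

View pics/w8.png

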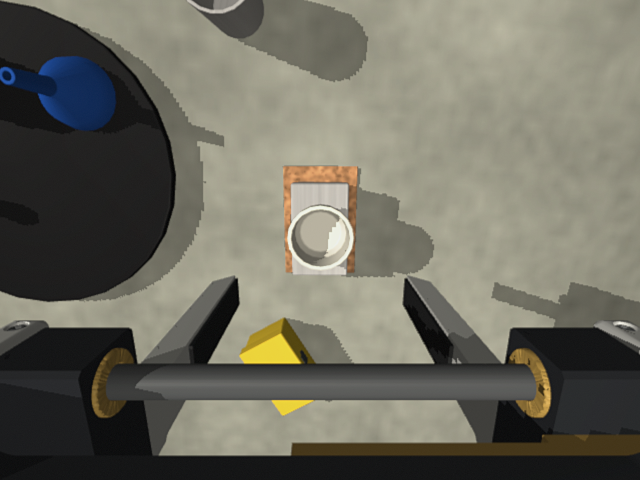

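The bowl sits centred on the lid at (320,237), on-axis within about 1 mm. Next is the pestle.

Call:
move_arm([
  [0.0044, -0.0477, 0, 0],
  [0.0044, -0.0477, 0, 0],
  [0.0044, -0.0477, 0, 0],
  [0.0044, -0.0477, 0, 0],
  [0.0044, -0.0477, 0, 0],
  [0.0044, -0.0477, 0, 0],
  [0.0044, -0.0477, 0, 0],
  [0.0044, -0.0477, 0, 0],
  [0.0044, -0.0477, 0, 0],
  [0, 0, 0, 0],
  [0, 0, 0, 0],
])

```text
time_s: 22.35
ee_pos: [0.5207, 0.1034, 0.22]
eef_rot: [3.141, 0.002, 0.069]
force: [-0.7, -0.5, -0.1]
grip_width: 0.094
grip_force: 0.0
```

Run:
```python
from h import *
P=pose('wrist');im=cams.camera('wrist');cv2.imwrite('pics/w9.png',im)
r=nets.mark_of('wrist','pestle')[0];print(r,ray(P,r['centre'],.024))
u=proj(P,[.5205,.104,.06]);c=blob(im,(5,110,40),(20,255,255),u,70)
p=c[:,0,:];print(cv2.boundingRect(c),u)
for h,rad in((.024,.017),(.098,.012),(.109,.011)): print(h,proj(P,[.5205,.104,h]),[proj(P,[.5205,.104+s*rad,h])[0].round(1) for s in(-1,1)])
for y in range(p[:,1].min(),p[:,1].max()+1,6): q=p[p[:,1]==y][:,0];print(y,q.min(),q.max())
go(.5205,.104,.065,.07)
```

```text
{'centre': [318.1, 222.1], 'conf': 0.58} [0.52211084 0.10624932 0.024     ]
(304, 207, 31, 43) [319.89834041 230.69002859]
0.024 [319.98693712 223.6297965 ] [np.float64(335.0), np.float64(305.0)]
0.098 [319.78332345 239.85567701] [np.float64(332.8), np.float64(306.8)]
0.109 [319.74478174 242.92704849] [np.float64(332.1), np.float64(307.4)]
207 315 323
213 307 330
219 304 333
225 304 333
231 307 331
237 306 331
243 309 329
249 316 321
t 22.45 at [0.5209 0.1028 0.2205] [3.141e+00 1.000e-03 6.800e-02] q6 1.63 shift [-0.0002 -0.0012  0.1555] turn -0.002
```

Call:
move_arm([
  [0.001, -0.0025, 0.02, 0],
  [0, 0, 0.04, 0],
  [0, 0, 0.04, 0],
  [0, 0, 0.03, 0],
  [0, 0, 0.015, 0],
  [0, 0, 0.01, 0],
  [0, 0, 0, 0],
])

```text
time_s: 23.32
ee_pos: [0.522, 0.1062, 0.0661]
eef_rot: [3.142, -0.0, 0.068]
force: [0.2, 0.2, -0.0]
grip_width: 0.0942
grip_force: 0.0
```

Call:
move_arm([
  [0, 0, 0, 0],
  [0, 0, 0, 0],
  [0, 0, 0, 0],
  [0, 0, 0, 0],
  [0, 0, 0, 0],
  [0, 0, 0, 0],
  [0, 0, 0, 0],
  [0, 0, 0, 0],
  [0, 0, 0, 0],
  [0, 0, 0, 0],
], grip=0, force=10)

```text
time_s: 24.58
ee_pos: [0.5218, 0.1064, 0.066]
eef_rot: [3.142, -0.0, 0.069]
force: [-1.0, -0.1, 0.3]
grip_width: 0.023
grip_force: 10.0
```

Call:
move_arm([
  [0, 0, -0.01, 0],
  [0, 0, -0.02, 0],
  [0, 0, -0.03, 0],
  [0, 0, -0.03, 0],
  [0, 0, -0.03, 0],
  [0, 0, -0.02, 0],
  [0, 0, -0.02, 0],
  [0, 0, 0, 0],
])

```text
time_s: 25.58
ee_pos: [0.5223, 0.1065, 0.2276]
eef_rot: [-3.141, -0.003, 0.069]
force: [-0.2, -0.2, -1.5]
grip_width: 0.0228
grip_force: 10.0
```

Run:
```python
from h import *
P=pose('wrist');im=cams.camera('wrist');cv2.imwrite('pics/w10.png',im);o=telemetry.get_obs();z=o['ee_pos'][2]
x,y=o['ee_pos'][:2]
for h in(0,.085): print(proj(P,[x,y,z-.041+h]))
go(.511,-.327,.220,.07)
```

```text
[320.38464192 269.06537274]
[320.02285275 330.94816575]
t 25.62 at [0.5219 0.1064 0.2263] [-3.142e+00 -1.000e-03  6.900e-02] q6 1.63 shift [-0.0406  0.4316  0.0062] turn -0.001
```

View pics/w10.png

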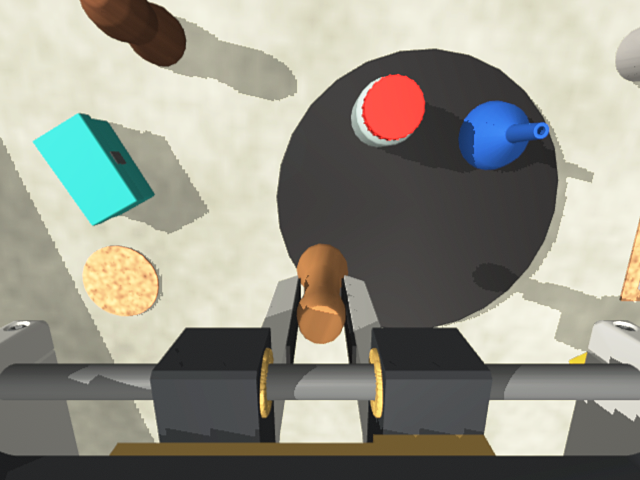

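The pestle is held upright between the fingers, foot near (321,268) and top near (320,323). Carrying it over the bowl.

Call:
move_arm([
  [-0.0015, 0.016, 0, 0],
  [-0.003, 0.03, 0, 0],
  [-0.0037, 0.04, 0, 0],
  [-0.0037, 0.04, 0, 0],
  [-0.0037, 0.04, 0, 0],
  [-0.0037, 0.04, 0, 0],
  [-0.0037, 0.04, 0, 0],
  [-0.0037, 0.04, 0, 0],
  [-0.0037, 0.04, 0, 0],
  [-0.0037, 0.04, 0, 0],
  [-0.003, 0.03, 0, 0],
  [-0.002, 0.022, 0, 0],
  [-0.0015, 0.0136, 0, 0],
  [0, 0, 0, 0],
  [0, 0, 0, 0],
])

```text
time_s: 27.5
ee_pos: [0.5112, -0.3263, 0.226]
eef_rot: [-3.141, -0.0, 0.07]
force: [-0.3, -0.0, 0.1]
grip_width: 0.0229
grip_force: 10.0
```

Run:
```python
from h import *
P=pose('wrist');im=cams.camera('wrist');cv2.imwrite('pics/w11.png',im);S=cams.camera('scene');cv2.imwrite('pics/s11.png',S[200:360,100:320])
go(.511,-.327,.102,.07)
```

```text
t 27.6 at [ 0.5112 -0.3262  0.2261] [ 3.142 -0.     0.07 ] q6 0.87 shift [-0.0003  0.0008  0.1241] turn -0.0
```

View pics/w11.png

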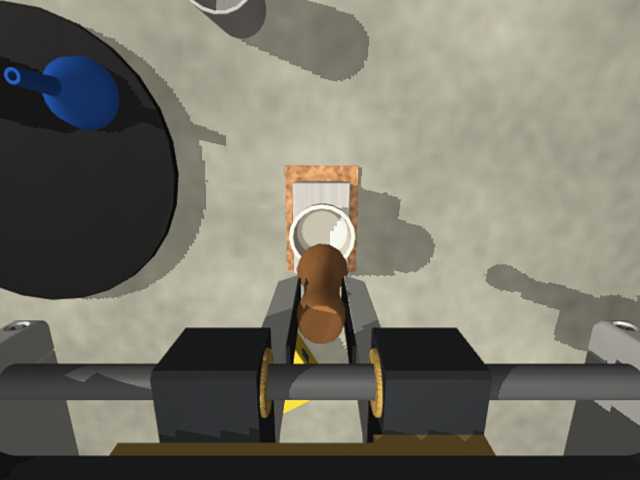

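The pestle at column 321 is in line with the bowl centre at (322,235). Lowering.

Call:
move_arm([
  [0, 0.001, 0.02, 0],
  [0, 0, 0.03, 0],
  [0, 0, 0.03, 0],
  [0, 0, 0.02, 0],
  [0, 0, 0.012, 0],
  [0, 0, 0.006, 0],
  [0, 0, 0.003, 0],
  [0, 0, 0.0015, 0],
  [0, 0, 0, 0],
  [0, 0, 0, 0],
])

```text
time_s: 28.85
ee_pos: [0.5112, -0.3281, 0.1038]
eef_rot: [3.141, -0.0, 0.069]
force: [-0.1, -0.1, -0.6]
grip_width: 0.0228
grip_force: 10.0
```

Call:
move_arm([
  [0, 0, 0.001, 0],
  [0, 0, 0.001, 0],
  [0, 0, 0.0005, 0],
  [0, 0, 0, 0],
  [0, 0, 0, 0],
])

```text
time_s: 29.48
ee_pos: [0.5115, -0.3283, 0.1018]
eef_rot: [3.141, -0.001, 0.069]
force: [-0.5, 0.3, 6.4]
grip_width: 0.0229
grip_force: 10.0
```

Call:
move_arm([
  [0, 0, 0, 0],
  [0, 0, 0, 0],
  [0, 0, 0, 0],
  [0, 0, 0, 0],
  [0, 0, 0, 0],
  [0, 0, 0, 0],
  [0, 0, 0, 0],
  [0, 0, 0, 0],
], grip=1)

```text
time_s: 30.48
ee_pos: [0.5111, -0.3279, 0.1009]
eef_rot: [-3.142, 0.0, 0.069]
force: [0.2, 0.1, 0.8]
grip_width: 0.0935
grip_force: 0.0
```

Call:
move_arm([
  [0, 0, -0.02, 0],
  [0, 0, -0.04, 0],
  [0, 0, -0.05, 0],
  [0, 0, -0.03, 0],
  [0, 0, 0, 0],
])

```text
time_s: 31.1
ee_pos: [0.5117, -0.3284, 0.2433]
eef_rot: [3.139, -0.003, 0.069]
force: [-0.5, 0.5, -0.2]
grip_width: 0.094
grip_force: 0.0
```

Run:
```python
from h import *
P=pose('wrist');im=cams.camera('wrist');S=cams.camera('scene');Q=pose('scene')
print(nets.mark_of('wrist','pestle')[:1],proj(P,[.511,-.327,.06]));r=nets.mark_of('scene','pestle')[:1];print(r,proj(Q,[.511,-.327,.06]))
cv2.imwrite('pics/c12.png',np.hstack([cv2.resize(im[150:290,250:400],None,fx=2.6,fy=2.6),cv2.resize(S[220:360,110:260],None,fx=2.6,fy=2.6)]))
go(.641,.054,.235,.07)
```

```text
[{'centre': [320.2, 228.3], 'conf': 0.72}] [318.80639689 227.11586889]
[{'centre': [172.3, 280.1], 'conf': 0.67}] [172.20367558 280.27004038]
t 31.3 at [ 0.5107 -0.3277  0.2394] [-3.14e+00  2.00e-03  6.90e-02] q6 0.87 shift [ 0.1562 -0.3719  0.0047] turn -0.001
```

View pics/c12.png

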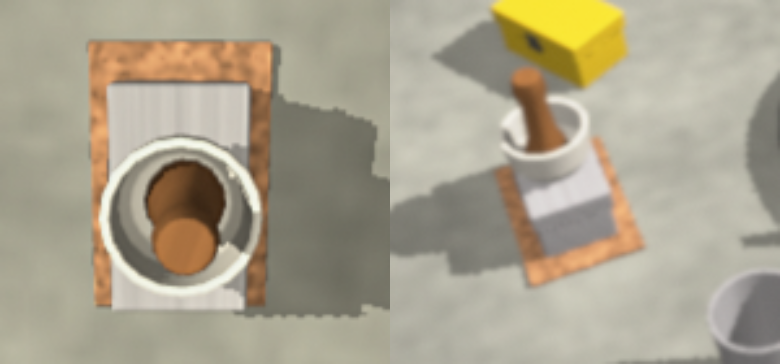

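The stack is right: the pestle stands upright in the bowl at wrist (320,228), on the box and the mat. Next is the jar.

Call:
move_arm([
  [0.0195, -0.0465, 0, 0],
  [0.0195, -0.0465, 0, 0],
  [0.0195, -0.0465, 0, 0],
  [0.0195, -0.0465, 0, 0],
  [0.0195, -0.0465, 0, 0],
  [0.0195, -0.0465, 0, 0],
  [0.0195, -0.0465, 0, 0],
  [0.0195, -0.0465, 0, 0],
  [0, 0, 0, 0],
  [0, 0, 0, 0],
])

```text
time_s: 32.55
ee_pos: [0.6408, 0.0535, 0.2399]
eef_rot: [3.141, 0.002, 0.069]
force: [-0.5, -1.1, 0.7]
grip_width: 0.0939
grip_force: 0.0
```

Run:
```python
from h import *
P=pose('wrist');im=cams.camera('wrist');cv2.imwrite('pics/w13.png',im)
for n in('jar','funnel'):
    r=nets.mark_of('wrist',n)[0];print(r,ray(P,r['centre'],.024))
u=proj(P,[.641,.054,.104]);print(u);c=blob(im,(0,150,60),(8,255,255),u,80);print(circ(P,c,.104))
go(.641,.054,.040,.07)
```

```text
{'centre': [322.9, 217.5], 'conf': 0.63} [0.64416316 0.05098404 0.024     ]
{'centre': [424.9, 235.7], 'conf': 0.95} [ 0.63049094 -0.0730448   0.024     ]
[320.00056489 235.89125801]
(((641.85498046875, 53.04831314086914), 26.587282180786133), ((641.6748046875, 52.68671798706055), (49.83415222167969, 52.23031997680664), 90.09998321533203))
t 32.7 at [0.641  0.0528 0.2408] [3.142 0.    0.067] q6 1.53 shift [ 2.000e-04 -1.200e-03  2.008e-01] turn -0.003
```

Jar at (0.642,0.053), under the tool. Descending 0.2 m and gripping.

Call:
move_arm([
  [0.0005, 0, 0.03, 0],
  [0, 0, 0.04, 0],
  [0, 0, 0.04, 0],
  [0, 0, 0.04, 0],
  [0, 0, 0.03, 0],
  [0, 0, 0.015, 0],
  [0, 0, 0.005, 0],
  [0, 0, 0, 0],
])

```text
time_s: 33.7
ee_pos: [0.6421, 0.0537, 0.0418]
eef_rot: [3.142, -0.001, 0.069]
force: [0.5, -0.5, -0.4]
grip_width: 0.094
grip_force: 0.0
```

Call:
move_arm([
  [0, 0, 0, 0],
  [0, 0, 0, 0],
  [0, 0, 0, 0],
  [0, 0, 0, 0],
  [0, 0, 0, 0],
  [0, 0, 0, 0],
  [0, 0, 0, 0],
  [0, 0, 0, 0],
], grip=0, force=25)

```text
time_s: 34.7
ee_pos: [0.6417, 0.0539, 0.0411]
eef_rot: [3.141, -0.0, 0.069]
force: [-0.9, -0.7, 3.5]
grip_width: 0.0595
grip_force: 25.0
```

Call:
move_arm([
  [0, 0, -0.01, 0],
  [0, 0, -0.02, 0],
  [0, 0, -0.03, 0],
  [0, 0, -0.03, 0],
  [0, 0, -0.03, 0],
  [0, 0, -0.02, 0],
  [0, 0, -0.01, 0],
  [0, 0, 0, 0],
])

```text
time_s: 35.7
ee_pos: [0.6417, 0.054, 0.1917]
eef_rot: [-3.142, -0.001, 0.069]
force: [0.5, 0.1, -2.4]
grip_width: 0.0598
grip_force: 25.0
```

Run:
```python
from h import *
P=pose('wrist');im=cams.camera('wrist');o=telemetry.get_obs();x,y,z=o['ee_pos']
c=blob(im,(0,150,60),(8,255,255),proj(P,[x,y,z+.064]),100);print(circ(P,c,z+.064))
go(.424,.355,.19,.07)
```

```text
(((647.1157836914062, 54.16438674926758), 26.215566635131836), ((653.2696533203125, 54.41619110107422), (36.457759857177734, 52.58873748779297), 4.331502914428711))
t 35.75 at [0.6414 0.0539 0.1907] [-3.142  0.     0.069] q6 1.53 shift [-0.1962 -0.3153  0.0008] turn -0.001
```

Call:
move_arm([
  [-0.007, -0.012, 0, 0],
  [-0.014, -0.022, 0, 0],
  [-0.018, -0.029, 0, 0],
  [-0.018, -0.029, 0, 0],
  [-0.018, -0.029, 0, 0],
  [-0.018, -0.029, 0, 0],
  [-0.018, -0.029, 0, 0],
  [-0.018, -0.029, 0, 0],
  [-0.018, -0.029, 0, 0],
  [-0.018, -0.029, 0, 0],
  [-0.015, -0.024, 0, 0],
  [-0.01, -0.016, 0, 0],
  [-0.006, -0.009, 0, 0],
  [0, 0, 0, 0],
  [0, 0, 0, 0],
])

```text
time_s: 37.62
ee_pos: [0.4248, 0.3542, 0.1909]
eef_rot: [3.141, -0.0, 0.068]
force: [-0.9, -0.2, -2.0]
grip_width: 0.0599
grip_force: 25.0
```

Run:
```python
from h import *
P=pose('wrist');im=cams.camera('wrist');cv2.imwrite('pics/w14.png',im)
c=blob(im,(5,60,90),(22,255,255),proj(P,[.424,.355,.004]),80);W=np.array([ray(P,p[0]+0.,.004)[:2] for p in c])
print(cv2.boundingRect(c),W.min(0),W.max(0))
go(.424,.355,.020,.07)
```

```text
(276, 182, 87, 83) [0.37915346 0.30822342] [0.4724285  0.40362638]
t 37.67 at [0.4249 0.3541 0.1909] [3.141 0.    0.068] q6 2.13 shift [-0.0008 -0.0009  0.1709] turn -0.002
```

View pics/w14.png

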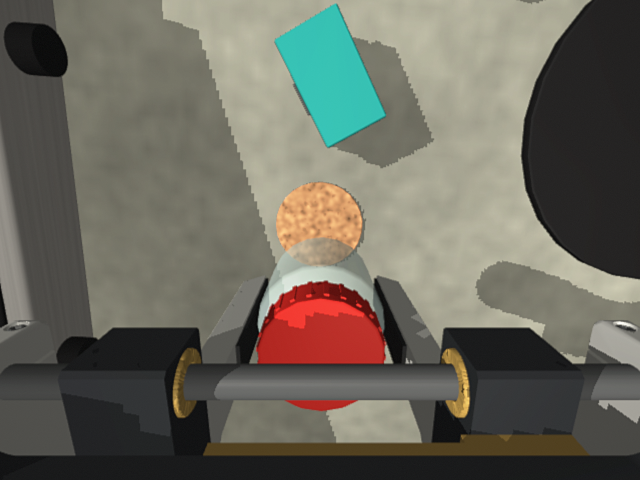

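The jar is held over the round mat (mat centre (319,223), measured at (0.424,0.356)). The turquoise look-alike at (330,78) is clear. Lowering.

Call:
move_arm([
  [-0.0005, -0.0015, 0.02, 0],
  [0, 0, 0.035, 0],
  [0, 0, 0.035, 0],
  [0, 0, 0.03, 0],
  [0, 0, 0.02, 0],
  [0, 0, 0.015, 0],
  [0, 0, 0.007, 0],
  [0, 0, 0.004, 0],
  [0, 0, 0.002, 0],
  [0, 0, 0.001, 0],
  [0, 0, 0, 0],
])

```text
time_s: 39.05
ee_pos: [0.4239, 0.3562, 0.0222]
eef_rot: [-3.141, -0.0, 0.069]
force: [0.2, -0.1, -1.7]
grip_width: 0.0597
grip_force: 25.0
```

Call:
move_arm([
  [0, 0, 0.001, 0],
  [0, 0, 0.0005, 0],
  [0, 0, 0, 0],
  [0, 0, 0, 0],
])

```text
time_s: 39.55
ee_pos: [0.424, 0.3563, 0.0211]
eef_rot: [-3.141, -0.0, 0.069]
force: [-2.9, -1.0, 6.5]
grip_width: 0.0596
grip_force: 25.0
```

Call:
move_arm([
  [0, 0, 0, 0],
  [0, 0, 0, 0],
  [0, 0, 0, 0],
  [0, 0, 0, 0],
  [0, 0, 0, 0],
  [0, 0, 0, 0],
], grip=1)

```text
time_s: 40.3
ee_pos: [0.4238, 0.3562, 0.0204]
eef_rot: [-3.142, 0.0, 0.069]
force: [-0.6, 0.8, 0.2]
grip_width: 0.0942
grip_force: 0.0
```

Call:
move_arm([
  [0, 0, -0.02, 0],
  [0, 0, -0.05, 0],
  [0, 0, -0.05, 0],
  [0, 0, -0.05, 0],
  [0, 0, -0.04, 0],
  [0, 0, 0, 0],
  [0, 0, 0, 0],
])

```text
time_s: 41.18
ee_pos: [0.4235, 0.3559, 0.2294]
eef_rot: [3.141, 0.001, 0.069]
force: [0.4, -0.2, -0.4]
grip_width: 0.0939
grip_force: 0.0
```

Run:
```python
from h import *
P=pose('wrist');im=cams.camera('wrist');cv2.imwrite('pics/w15.png',im)
u=proj(P,[.424,.356,.084]);print(u);c=blob(im,(0,150,60),(8,255,255),u,80);print(circ(P,c,.084))
go(.631,-.0725,.24,.07)
```

```text
[320.33406818 233.41602086]
(((424.4598388671875, 356.09637451171875), 26.182374954223633), ((424.25408935546875, 355.9505310058594), (49.54082107543945, 51.27647018432617), 92.71159362792969))
t 41.23 at [0.4235 0.3559 0.229 ] [3.14e+00 2.00e-03 6.90e-02] q6 2.13 shift [ 0.1776  0.4416 -0.0108] turn -0.001
```

Jar upright at (0.424,0.356), within 1 mm of the mat centre. Next is the funnel.

Call:
move_arm([
  [0.0197, 0.0491, -0.001, 0],
  [0.0197, 0.0491, -0.001, 0],
  [0.0197, 0.0491, -0.001, 0],
  [0.0197, 0.0491, -0.001, 0],
  [0.0197, 0.0491, -0.001, 0],
  [0.0197, 0.0491, -0.001, 0],
  [0.0197, 0.0491, -0.001, 0],
  [0.0197, 0.0491, -0.001, 0],
  [0.0197, 0.0491, -0.001, 0],
  [0, 0, 0, 0],
  [0, 0, 0, 0],
])

```text
time_s: 42.6
ee_pos: [0.6307, -0.0721, 0.2381]
eef_rot: [-3.141, 0.002, 0.069]
force: [-0.0, -0.1, -0.4]
grip_width: 0.094
grip_force: 0.0
```

Run:
```python
from h import *
P=pose('wrist');im=cams.camera('wrist');cv2.imwrite('pics/w16.png',cv2.resize(im[160:310,240:400],None,fx=3.5,fy=3.5))
r=nets.mark_of('wrist','funnel')[0];print(r,ray(P,r['centre'],.024))
c=blob(im,(100,100,30),(130,255,255),proj(P,[.631,-.0725,.05]),100);print(cv2.boundingRect(c))
for h,q in((.024,.036),(.11,.0065)):print(proj(P,[.631,-.0725,h]),[proj(P,[.631+a*q,-.0725+b*q,h]).round(1) for a,b in((1,0),(-1,0),(0,1),(0,-1))])
go(.631,-.0725,.074,.07)
```

```text
{'centre': [319.6, 219.1], 'conf': 0.58} [ 0.63206787 -0.07072552  0.024     ]
(290, 190, 60, 60)
[321.03468862 220.08844796] [array([323.2, 189.5]), array([319. , 249.3]), array([290.6, 218. ]), array([351.3, 222.2])]
[320.98516677 237.71351523] [array([321.5, 231. ]), array([320.5, 244.4]), array([314.1, 237.2]), array([327.9, 238.2])]
t 42.7 at [ 0.6308 -0.0714  0.239 ] [-3.141e+00  1.000e-03  7.000e-02] q6 1.33 shift [0.0003 0.0011 0.165 ] turn -0.0
```

View pics/w16.png

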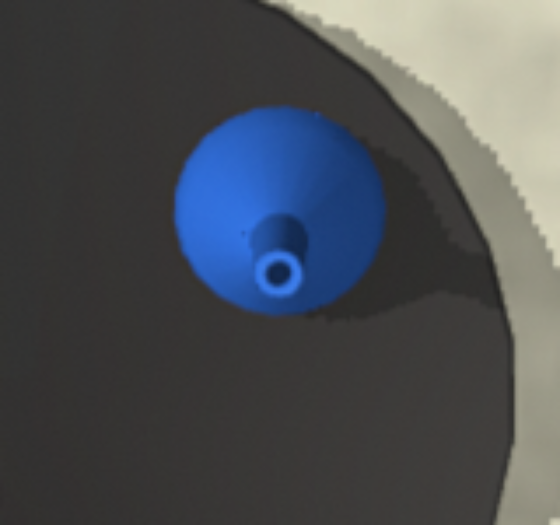

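The spout tip is at (320,238) in full-picture pixels, so the funnel is at (0.631,-0.0713), directly under the tool. Descending and gripping the spout.

Call:
move_arm([
  [0, 0, 0.03, 0],
  [0, 0, 0.04, 0],
  [0, 0, 0.04, 0],
  [0, 0, 0.03, 0],
  [0, 0, 0.015, 0],
  [0, 0, 0.01, 0],
  [0, 0, 0, 0],
])

```text
time_s: 43.58
ee_pos: [0.6312, -0.0723, 0.0747]
eef_rot: [3.142, -0.0, 0.069]
force: [0.5, 0.5, 0.4]
grip_width: 0.0939
grip_force: 0.0
```

Call:
move_arm([
  [0, 0, 0, 0],
  [0, 0, 0, 0],
  [0, 0, 0, 0],
  [0, 0, 0, 0],
  [0, 0, 0, 0],
  [0, 0, 0, 0],
  [0, 0, 0, 0],
  [0, 0, 0, 0],
  [0, 0, 0, 0],
  [0, 0, 0, 0],
  [0, 0, 0, 0],
], grip=0, force=10)

```text
time_s: 44.95
ee_pos: [0.6311, -0.0725, 0.0744]
eef_rot: [-3.142, 0.0, 0.069]
force: [-0.9, 0.2, -0.7]
grip_width: 0.0156
grip_force: 10.0
```

Call:
move_arm([
  [0, 0, -0.01, 0],
  [0, 0, -0.02, 0],
  [0, 0, -0.03, 0],
  [0, 0, -0.03, 0],
  [0, 0, -0.03, 0],
  [0, 0, -0.03, 0],
  [0, 0, -0.02, 0],
  [0, 0, 0, 0],
])

```text
time_s: 45.95
ee_pos: [0.6315, -0.0726, 0.2473]
eef_rot: [3.141, -0.004, 0.069]
force: [0.3, 0.9, -0.3]
grip_width: 0.0153
grip_force: 10.0
```

Run:
```python
from h import *
P=pose('wrist');im=cams.camera('wrist');cv2.imwrite('pics/w17.png',im);o=telemetry.get_obs();x,y,z=o['ee_pos']
print([proj(P,[x,y,z-.049+h]).round(1) for h in(0,.086)])
c=blob(im,(100,100,30),(130,255,255),proj(P,[x,y,z-.03]),140);print(cv2.boundingRect(c))
q=.036;print([proj(P,[x+a*q,y+b*q,z-.049]).round(1) for a,b in((1,0),(-1,0),(0,1),(0,-1))])
go(.4243,.356,.235,.07)
```

```text
[array([320.1, 265.2]), array([319.9, 322.8])]
(271, 216, 100, 120)
[array([323.7, 215.7]), array([316.8, 311.1]), array([269.9, 261.9]), array([370.1, 268.5])]
t 46.0 at [ 0.6312 -0.0725  0.2455] [ 3.141e+00 -2.000e-03  6.900e-02] q6 1.33 shift [-0.1769 -0.4417  0.01  ] turn -0.001
```

View pics/w17.png

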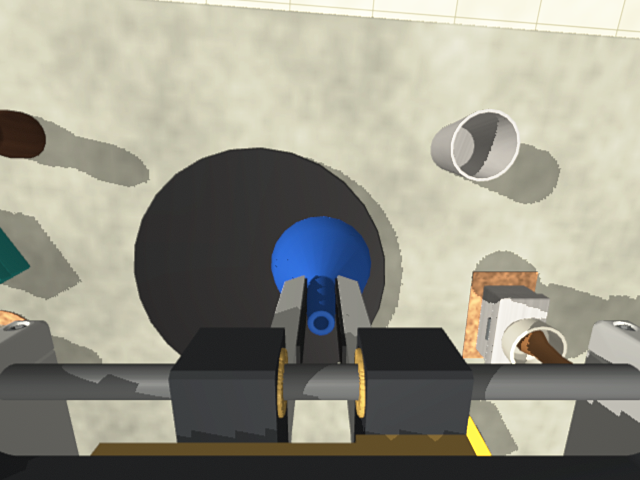

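The funnel is held upright, mouth at (321,265) as predicted, tip at (320,323). Carrying it over the jar.

Call:
move_arm([
  [-0.006, -0.014, 0, 0],
  [-0.0115, -0.028, 0, 0],
  [-0.016, -0.04, 0, 0],
  [-0.016, -0.04, 0, 0],
  [-0.016, -0.04, 0, 0],
  [-0.016, -0.04, 0, 0],
  [-0.016, -0.04, 0, 0],
  [-0.016, -0.04, 0, 0],
  [-0.016, -0.04, 0, 0],
  [-0.016, -0.04, 0, 0],
  [-0.014, -0.036, 0, 0],
  [-0.01, -0.026, 0, 0],
  [-0.0075, -0.0177, 0, 0],
  [0, 0, 0, 0],
  [0, 0, 0, 0],
])

```text
time_s: 47.88
ee_pos: [0.4244, 0.3553, 0.2443]
eef_rot: [3.141, 0.0, 0.068]
force: [0.8, -0.5, 0.5]
grip_width: 0.0154
grip_force: 10.0
```

Run:
```python
from h import *
go(.4243,.356,.1154,.07)
```

```text
t 47.88 at [0.4244 0.3553 0.2443] [3.141 0.    0.068] q6 2.13 shift [ 0.     -0.0007  0.1289] turn -0.002
```

Call:
move_arm([
  [0, -0.0007, 0.02, 0],
  [0, 0, 0.035, 0],
  [0, 0, 0.03, 0],
  [0, 0, 0.015, 0],
  [0, 0, 0.01, 0],
  [0, 0, 0.007, 0],
  [0, 0, 0.004, 0],
  [0, 0, 0.003, 0],
  [0, 0, 0.002, 0],
  [0, 0, 0, 0],
  [0, 0, 0, 0],
])

```text
time_s: 49.25
ee_pos: [0.4241, 0.3567, 0.1186]
eef_rot: [-3.141, -0.0, 0.069]
force: [-0.1, 0.1, -0.7]
grip_width: 0.0158
grip_force: 10.0
```

Call:
move_arm([
  [0, 0, 0.001, 0],
  [0, 0, 0.001, 0],
  [0, 0, 0.001, 0],
  [0, 0, 0, 0],
  [0, 0, 0, 0],
])

```text
time_s: 49.88
ee_pos: [0.4241, 0.3567, 0.1155]
eef_rot: [-3.142, -0.0, 0.069]
force: [-0.3, 0.3, -0.3]
grip_width: 0.0153
grip_force: 10.0
```

Call:
move_arm([
  [0, 0, 0.001, 0],
  [0, 0, 0.001, 0],
  [0, 0, 0, 0],
  [0, 0, 0, 0],
])

```text
time_s: 50.38
ee_pos: [0.4243, 0.3568, 0.1138]
eef_rot: [-3.141, -0.001, 0.069]
force: [-0.7, -0.7, 3.8]
grip_width: 0.0157
grip_force: 10.1
```

Seated, with contact at the expected height. Releasing.

Call:
move_arm([
  [0, 0, 0, 0],
  [0, 0, 0, 0],
  [0, 0, 0, 0],
  [0, 0, 0, 0],
  [0, 0, 0, 0],
  [0, 0, 0, 0],
  [0, 0, 0, 0],
  [0, 0, 0, 0],
], grip=1)

```text
time_s: 51.38
ee_pos: [0.4241, 0.3567, 0.1135]
eef_rot: [-3.142, 0.0, 0.069]
force: [-0.4, 0.1, 1.0]
grip_width: 0.0914
grip_force: 0.0
```

Call:
move_arm([
  [0, 0, -0.02, 0],
  [0, 0, -0.05, 0],
  [0, 0, -0.05, 0],
  [0, 0, -0.04, 0],
  [0, 0, 0, 0],
  [0, 0, 0, 0],
])

```text
time_s: 52.12
ee_pos: [0.4238, 0.3565, 0.2724]
eef_rot: [3.141, 0.001, 0.069]
force: [1.2, -0.2, -0.7]
grip_width: 0.094
grip_force: 0.0
```

Run:
```python
from h import *
P=pose('wrist');im=cams.camera('wrist');S=cams.camera('scene');Q=pose('scene');print(telemetry.get_obs()['time_s'])
print(proj(P,[.4243,.356,.064]),proj(P,[.4243,.356,.15]),nets.mark_of('wrist','funnel')[:1])
cv2.imwrite('pics/f.png',np.hstack([cv2.resize(im[160:320,240:400],(380,380)),cv2.resize(S[100:300,350:550],(380,380))]))
```

```text
52.225
[320.87280455 221.07645126] [320.9144048  239.19902201] [{'centre': [319.4, 221.5], 'conf': 0.65}]
```

View pics/f.png

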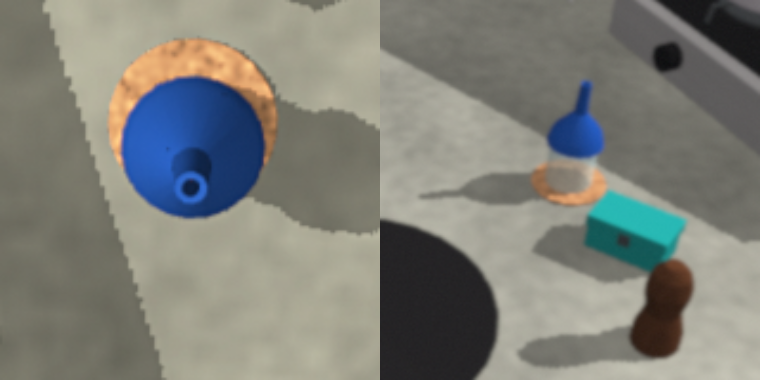

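The funnel sits upright over the jar's cap: tip at (320,239), mouth at (321,222), as predicted. The arm is clear, so I'm handing in.

```bash
python3 -c "
from station import hand_in
print(hand_in())"
```

```text
the job is handed in; nothing more can be done
None
```

The job is handed in after about 52 s of robot time: box, bowl and pestle are stacked on the rectangular mat, jar and funnel on the round mat, each checked on camera as placed, and the mill and tumbler untouched; no verdict came back.

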